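# Hang the scrap pail on the bench spring scale

## Task

Weigh the pail of scrap parts: swing its bail, which lies flat, upright while the pail stays standing on the bench, lift the pail by the bail's grip and hang the bail over both prongs of the spring scale's hook. The pail's weight is not known and the hook gives under it, so ease the load on slowly, without wedging the wire sideways in the prongs, until the scale carries all of it before you let go: the hook must neither drop nor bob, and must not be pressed much below where the pail itself pulls it. Leave the pail hanging level and still in the seat of the hook, tip nothing out, and leave the other things on the bench where they are.

Things in the scene. Friction and masses are not known exactly. Their poses are not given: they have to be found in the camera images.
- pail: open round steel pail with scrap parts, 106 mm across the rim, 86 mm at the foot, 90 mm tall, wall 3 mm; under 1 kg with its load, not known beforehand. Origin: centre of its underside, z up. The bail's pivots lie at y = +60 and -60 mm, 82 mm up; the flat bail sticks out along +x.
- pail_pivot (a point): middle of the bail's hinge line, inside the pail's mouth, 82 mm above its underside; axes as the pail's (y along the hinge line, +x the side on which the bail lies)
- bail_grip (a point): centre of the bail's grip: black plastic sleeve 16 mm thick, 48 mm long, that turns freely on the 6 mm wire, so a closed gripper can keep pointing down while the bail swings. 95 mm from the hinge line; lying flat it is 82 mm above the bench, 42 mm out from the rim. Axes: y along the wire (straight to 50 mm either side, legs at 60 mm), x away from the hinge line.
- bail (a joint): angle of the bail about its pivots, rad: 0 lying flat (on a stop), 1.57 upright, stop at 2.2; hardly any friction, falls back flat if let go
- scale: grey bench spring scale, fixed: base 230 x 120 x 12 mm, column 30 x 44 mm, 308 mm tall, with a twin-pronged steel hook. Origin: on the bench below the hook's seat; prongs point to its -x; column face 135 mm behind (+x). Prongs: 8 mm bars at y = +38 and -38 mm, open between them to 115 mm behind the seat, each with an upturned tip, a V seat and a 16 mm rise behind it.
- seat (a point): where the middle of the bail's wire lies when seated in both prongs: 260 mm above the bench unloaded; moves down with the hook. Axes as the scale's: y along the seated wire, -x towards the prong tips, which end 31 mm in front and rise 24 mm above this point; the V is about 45 mm wide at its top and grips the wire stiffly sideways once loaded
- hook (a joint): how far the hook has sunk, m: 0 unloaded (upper stop), grows downward against a spring, 250 N/m (about 0.2 N preload), lower stop 0.05; little damping, so it bobs if the load comes on or off suddenly
- mouse: computer mouse 105 x 60 x 34 mm, bystander; origin under its centre
- reel: metal solder reel standing on a flange, 60 mm across, 40 mm tall, bystander; origin under its centre
- driver: screwdriver lying down, 170 mm long, bystander; origin under its middle
- case: flat component case 120 x 90 x 32 mm, bystander; origin under its centre
- spray: spray can 56 mm across, 170 mm tall, bystander; origin under its centre
- board: small circuit board 70 x 55 mm, 14 mm high with its parts, bystander; origin under its centre
- flux: small glass jar 52 mm across, 55 mm tall, bystander; origin under its centre
Not all that is in view belongs to the job. What is shaped like the pail but yellow is not meant.

How it is judged (in metres and radians):
On the way, in this order (a step that is already met when the one before it is completed fails the run):
1. the bail is raised upright (within 0.2 rad) while the pail still stands on the bench (value of joint bail between 1.37 and 1.77 rad and height (world z) of pail below 0.008 m and angle between pail's own z axis and vertical below 0.12 rad), for 0.2 s.
2. the bail hangs in the hook's seat with the hook taking load while the gripper still holds the bail (contact force between pail and scale above 1 N and contact force between pail and the fingers above 1 N and distance between bail_grip and seat below 0.016 m and height (world z) of pail above 0.02 m), for 0.2 s.
At the end, for the whole second after the job is handed in: The pail hangs clear of the bench from both prongs, the bail's wire in the seat (grip centre within 13 mm of the seat point, at most 5 mm high, wire within 0.1 rad of the seat's line), level within 0.2 rad and still (under 60 mm/s, hook under 30 mm/s), let go (contact force between pail and scale above 1.5 N and distance between bail_grip and seat below 0.013 m and z of bail_grip in the frame of seat below 0.005 m and angle between the y axis of bail_grip and the y axis of seat, either way round below 0.1 rad and height (world z) of pail above 0.02 m and angle between pail's own z axis and vertical below 0.2 rad and linear speed of pail below 0.06 m/s and velocity of joint hook between -0.03 and 0.03 m/s); the robot touches nothing.
It fails at once if the hook drops or bobs faster than 0.08 m/s (velocity of joint hook above 0.08 m/s or velocity of joint hook below -0.08 m/s).
It fails at once if the hook is pressed down more than 43 mm (about 11 N) (value of joint hook above 0.043 m).
It fails at once if the pail tips by more than 0.6 rad (angle between pail's own z axis and vertical above 0.6 rad).
It fails at once if a bystander is moved more than 30 mm (distance of any of mouse, reel, driver, case, spray, board, flux from where it was at the start of the episode above 0.03 m).
It also fails if it takes over 70 s, if anything falls off the work surface, if the arm or the gripper's body presses on something with over 40 N, if the wrist force passes 120 N, or if a joint passes its speed limit or range.

## Robot

A 6-joint arm with a two-finger parallel gripper is mounted at the origin on the work surface. World frame = base frame: x ahead of the robot, y to its left, z up, the work surface at z = 0. Lengths are in m, angles in degrees, forces in N, time in s.
With the tool pointing down it reaches from about 0.35 to 0.875 m from the base axis. Payload 4.2 kg.
Tool frame: the origin (TCP) lies on the centre line of the jaws, within the pads' length; the fingertips stand 22 mm ahead of it and the grasp point (between the pads) lies 3 mm ahead of it (r.tcp_to_tips is the distance from the TCP to the fingertips, in m); z points along the fingers, y is the line along which they close (so a half turn about z gives the same grasp; the last joint's range is limited). The gripper opens to 87 mm and grips with 3 to 60 N. Pads are 19 mm wide; open, the fingers measure 117 mm over their backs; the gripper's body (75 mm by 190 mm) begins 51 mm behind the grasp point.
Start: joints at [-53.766, 22.042, 0.453, 0, -68.411, -14.817], TCP at [0.228, -0.582, 0.245] pointing down, gripper open.
Joint ranges: [-179.83, 179.83], [-69.29, 118.12], [-61.27, 80.66], [-181.25, 117.63], [-171.15, -9.14], [-177.46, 177.46]. Speed limits (degrees/s): [159.86, 159.86, 180, 180, 180, 180].

## Interface

Orientations are given as a 3x3 rotation matrix whose columns are the frame's x, y, z axes.
In Python, from station import r gives the robot as it stands.
- The arm moves only by the tool apply_moves, never from a script. Its argument "plan" is a list of rows, each an object with "grip": the opening, from 0 (shut) to 1 (fully open); "offset": the shift along the tool's x, y, z in cm, a list of three; "spin": the turn about the tool's z in rad. A call has 1 to 5 rows; each row is the pose to reach, as a shift and turn from the pose commanded when the call began, along the tool's axes at that moment; what a row does not reach only later rows make up. A row lasts 1/10 s, in which the tool goes at most 50 mm and 8.59 degrees, less where a joint would pass 70% of its speed; a pose out of reach is approached as far as the arm can. A call with a gripper value outside its range is refused whole. The fingers move at their own pace and stop on an object; the grip force is fixed at half the most. Time passes only in rows, so rows that repeat a pose let the fingers close. It gives the time, the measured TCP pose, the force, the opening and the grip force at its end, in the units of the state.
- r.sense(): the state, without advancing time (a new reading comes with each control period).
- r.capture(name): name is "scene" or "top" or "wrist"; returns a dict with "img" (480x640x3 uint8, blue, green, red), "depth" (480x640 float32, m along the optical axis (not along the pixel's ray), 0 where there is no reading), "mtx" (3x3 intrinsics, pixels), "R" (3x3) and "t" (3): a world point X has camera coordinates R X + t. Camera axes: x right, y down, z forward; pixel columns grow to the right and rows downward; lengths in m; the calibration is good to about 2 mm. A picture is of the moment at which its call begins.
- r.finish_job(): hands the job in; it is judged then, once.
The state is a dict: "time_s": time; "joints": joint angles; "joint_velocities": joint speeds; "effort": joint torques, N m; "tcp_pos": TCP position; "ee_rot": TCP orientation; "wrist_force": force on the tool from outside, world axes, zero at the start; "moment": the same for the moment, N m; "gripper_width": opening from 0.0 (shut) to 1.0 (fully open); "gripper_force": force on a finger pad.
Only numpy, scipy, OpenCV 4.12 (cv2) and the standard library are available. Lean on these libraries where they do the work, as an engineer would, in place of code of your own. Each camera call takes 0.05 s, during which the arm holds its last target. There are 200 camera calls.

## Working session

There is one attempt and no reset: what is moved stays moved. The work goes in short steps, Python scripts to look and compute and a tool call to move; the robot and the scene stay as the last step left them, time stands still between calls to the robot, and variables do not carry over. Pictures are saved under pics/ and viewed, at most 10 in all, crops included, and the job is handed in when it is done.

Besides the shell and the picture viewer there is one more tool, called after "Request:" by a JSON object that holds its "api" and its "payload", one argument or row to a line. apply_moves: Moves the arm, as the interface text tells. Its arguments: {"type":"object","properties":{"plan":{"type":"array"}},"required":["plan"]}

```bash
mkdir -p pics; python3 - <<'E'
from station import r
import cv2,numpy as np
s=r.sense();print(s)
for n in("scene","top"):
    c=r.capture(n);cv2.imwrite(f"pics/{n}0.png",c["img"]);np.savez(f"{n}0.npz",**c)
    print(n,c["mtx"].tolist(),np.round(c["R"],3).tolist(),c["t"], -c["R"].T@c["t"])
print(r.tcp_to_tips)
E
```

```text
{'time_s': 0.0, 'joints': array([-5.37649230e+01,  2.20908866e+01,  3.80592661e-01, -2.95363183e-02,
       -6.84112187e+01, -1.48164595e+01]), 'joint_velocities': array([-0.04547776,  0.05339545, -0.08569459, -0.00820997, -0.0120808 ,
       -0.09091814]), 'effort': array([-2.20521870e-04, -3.90658951e+01,  1.87405980e+01,  4.21997845e+00,
        1.09499742e-02, -1.96539299e-04]), 'tcp_pos': array([ 0.22805774, -0.58131436,  0.24346237]), 'ee_rot': array([[-9.31006605e-01, -3.65001301e-01, -8.66936618e-04],
       [-3.65002322e-01,  9.31004473e-01,  1.99393193e-03],
       [ 7.93341202e-05,  2.17279768e-03, -9.99997636e-01]]), 'wrist_force': array([0.71419236, 0.49663161, 0.01154259]), 'moment': array([-0.00069028, -0.03341414, -0.05234647]), 'gripper_force': 0.0, 'gripper_width': 1.0010574858592518}
scene [[537.4809497102993, 0.0, 309.5736128636497], [0.0, 537.4809497102993, 243.00655901097954], [0.0, 0.0, 1.0]] [[-0.622, 0.783, -0.007], [0.572, 0.449, -0.686], [-0.534, -0.431, -0.727]] [ 0.2869555  -0.14638685  1.69844506] [1.1695587  0.57351046 1.13653261]
top [[601.0318856121427, 0.0, 321.2703506845268], [0.0, 601.0318856121427, 235.79334411791953], [0.0, 0.0, 1.0]] [[-0.025, -1.0, 0.011], [-0.998, 0.024, -0.065], [0.065, -0.013, -0.998]] [-0.00473827  0.43538374  1.72207293] [0.32199081 0.00686549 1.74682324]
0.022
```

View pics/scene0.png

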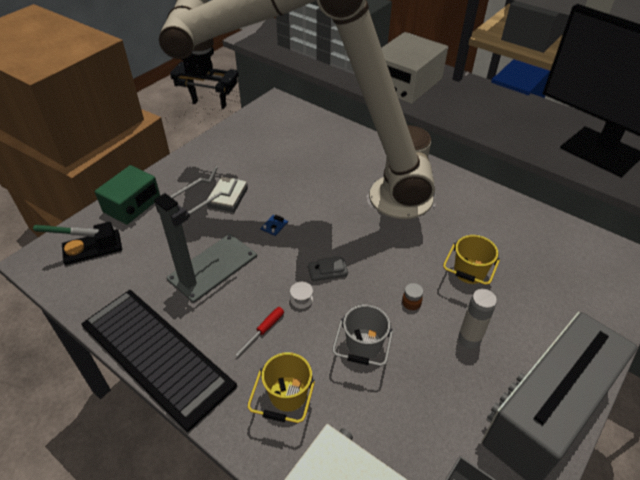

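View pics/top0.png

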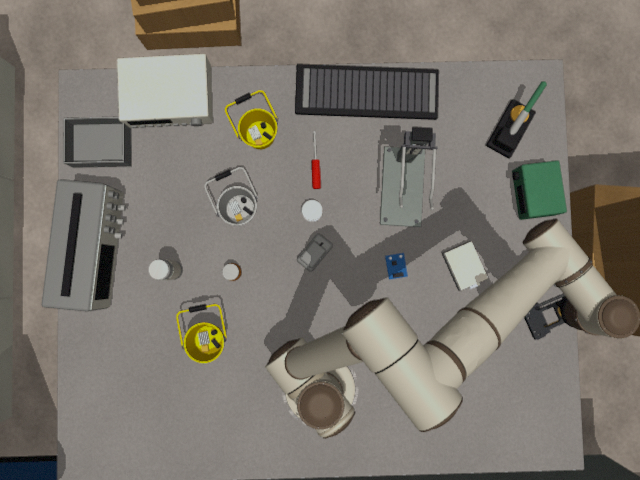

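The scene view has the grey pail at about (366,328) with its black grip at (358,359). The scale is at (180,240), with its prongs near (190,190). In the top view the pail is at (237,208), the grip at (223,175), the column head at (422,137), and the prongs run from about (405,145) to (403,205) and (435,208), pointing towards the robot.

```bash
cat > h.py <<'E'
import numpy as np,cv2
from station import r
def cap(n):
    c=r.capture(n); return c
def pts(c):
    v,u=np.mgrid[:480,:640];d=c["depth"];m=c["mtx"]
    X=np.stack([(u-m[0,2])/m[0,0]*d,(v-m[1,2])/m[1,1]*d,d],-1)
    P=(X-c["t"])@c["R"]; P[d==0]=np.nan
    return P
def ray(c,u,v,z):
    d=c["R"].T@np.linalg.solve(c["mtx"],[u,v,1.]);o=-c["R"].T@c["t"]
    return o+d*(z-o[2])/d[2]
E
python3 - <<'E'
from h import *
c=dict(np.load("top0.npz"));P=pts(c);z=P[...,2]
def box(u0,u1,v0,v1,z0,z1):
    m=np.zeros(z.shape,bool);m[v0:v1,u0:u1]=True;return m&(z>z0)&(z<z1)
# rim
m=box(205,262,160,230,.07,.11);print("n",m.sum())
hsv=cv2.cvtColor(c["img"],cv2.COLOR_BGR2HSV)
m2=box(205,245,160,195,.06,.11)&(hsv[...,2]<60);g=P[m2];print("grip",m2.sum(),np.median(g,0), g.mean(0),(g.max(0)-g.min(0)))
v,u=np.nonzero(m2);print("grip px",u.mean(),v.mean(),ray(c,u.mean(),v.mean(),.082), cv2.fitLine(g[:,:2].astype(np.float32),2,0,.01,.01).ravel())
rm=box(210,262,182,228,.083,.1);q=P[rm];print("rim",rm.sum(),q.min(0),q.max(0))
A=np.c_[2*q[:,:2],np.ones(len(q))];s=np.linalg.lstsq(A,(q[:,:2]**2).sum(1),rcond=None)[0];print("circ",s[:2],np.sqrt(s[2]+s[0]**2+s[1]**2))
for lo,hi in((.22,.27),(.27,.285),(.285,.31),(.31,.4)):
    k=box(370,450,110,225,lo,hi);q=P[k];print(lo,k.sum(), q.min(0) if len(q) else 0,q.max(0) if len(q) else 0)
# obstacles heights
k=box(140,300,80,300,.03,.4)
a=cv2.resize(c["img"][150:235,195:275],None,fx=5,fy=5,interpolation=cv2.INTER_CUBIC)
b=cv2.resize(c["img"][115:235,365:450],None,fx=4,fy=4,interpolation=cv2.INTER_CUBIC)
H=max(a.shape[0],b.shape[0]);pad=lambda x:cv2.copyMakeBorder(x,0,H-x.shape[0],0,0,cv2.BORDER_CONSTANT)
cv2.imwrite("pics/crop1.png",np.hstack([pad(a),pad(b)]))
s=dict(np.load("scene0.npz"));cv2.imwrite("pics/crop2.png",cv2.resize(s["img"][150:310,130:290],None,fx=3.7,fy=3.7,interpolation=cv2.INTER_CUBIC))
E
```

```text
n 649
grip 82 [0.60642055 0.25395285 0.08875724] [0.60685919 0.25530317 0.08852569] [0.02717997 0.04218146 0.02133322]
grip px 222.5731707317073 174.76829268292684 [0.60798065 0.25628661 0.082     ] [ 0.40532136 -0.91417426  0.6068592   0.25530317]
rim 329 [0.46578657 0.16100246 0.08303049] [0.58548246 0.29182601 0.09944863]
circ [0.52253956 0.21858261] 0.05432890977589009
0.22 151 [ 0.48808052 -0.30374228  0.22054952] [ 0.67195601 -0.20686136  0.2699786 ]
0.27 507 [ 0.47693839 -0.30512722  0.27002036] [ 0.67248664 -0.20657303  0.28493665]
0.285 301 [ 0.48130392 -0.2992835   0.28503491] [ 0.67923304 -0.20623446  0.30998718]
0.31 85 [ 0.64147254 -0.28649235  0.31000259] [ 0.67714258 -0.23815964  0.31835895]
```

View pics/crop1.png

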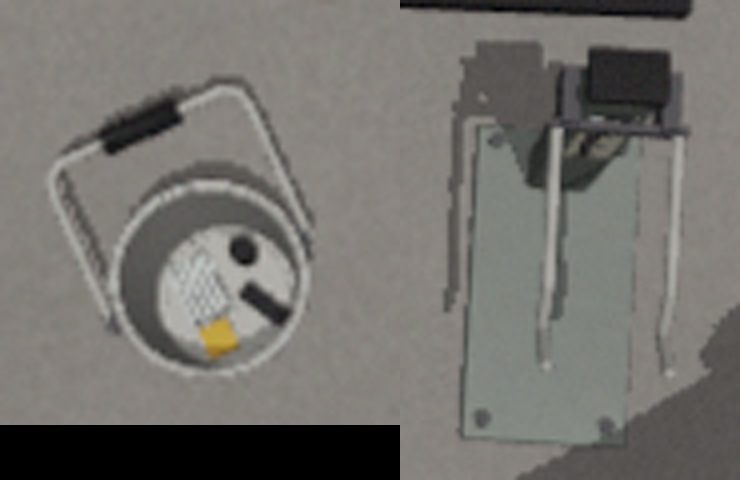

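View pics/crop2.png

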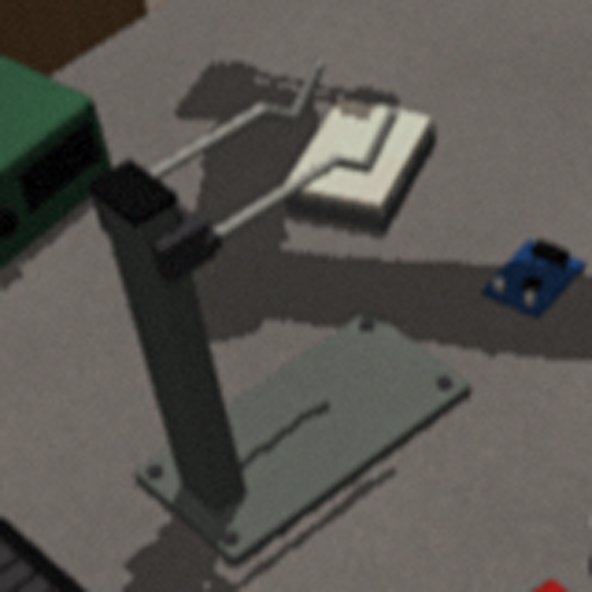

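The crops show the two prong tips at top-view (401,206) and (432.5,208). The upturned tips and V seats are clear in the scene view, at tips (216.5,168) and (235,180). The bail lies flat towards about +24° and nothing obstructs it.

```bash
python3 - <<'E'
from h import *
t=dict(np.load("top0.npz"));s=dict(np.load("scene0.npz"))
f=lambda c,u,v,z:print(np.round(ray(c,u,v,z),4))
print("tips top, scene");L=ray(t,401.3,206.3,.282);R=ray(t,432.5,208.3,.282);print(L,R,np.linalg.norm(L-R))
f(s,235.4,180.3,.282);f(s,216.5,168.4,.282)
def tri(a,b):
    A=[];B=[]
    for c,(u,v) in((t,a),(s,b)):
        d=c["R"].T@np.linalg.solve(c["mtx"],[u,v,1.]);d/=np.linalg.norm(d);o=-c["R"].T@c["t"]
        M=np.eye(3)-np.outer(d,d);A.append(M);B.append(M@o)
    return np.linalg.solve(sum(A),sum(B))
print("tri",tri((401.3,206.3),(235.4,180.3)),tri((432.5,208.3),(216.5,168.4)))
print("V bottoms scene");f(s,230,193.8,.253);f(s,210.5,179.7,.253)
print("prong roots top");f(t,404,147,.276);f(t,435.5,148.8,.276)
# column top centre, base edges
P=pts(t);z=P[...,2];m=(z>.305)&(z<.335);m[:,:370]=0;m[:,450:]=0;m[225:]=0
v,u=np.nonzero(m);print(P[m].mean(0),cv2.minAreaRect(P[m][:,:2].astype(np.float32)))
# base plate contour, corners from crop at z=.012
print("base");[f(t,365+(a-400)/4,115+b/4,.012) for a,b in((478,127),(638,140),(463,437),(622,445))]
E
```

```text
tips top, scene
[ 0.48536251 -0.21026611  0.282     ] [ 0.47859586 -0.28679616  0.282     ] 0.07682861411459245
[ 0.4884 -0.2089  0.282 ]
[ 0.4842 -0.2788  0.282 ]
tri [ 0.48598075 -0.21104461  0.27921173] [ 0.47867297 -0.28746215  0.27440312]
V bottoms scene
[ 0.511 -0.21   0.253]
[ 0.5028 -0.2872  0.253 ]
prong roots top
[ 0.6337 -0.2229  0.276 ]
[ 0.6274 -0.301   0.276 ]
[ 0.65934879 -0.26277983  0.30910467] ((0.6592358350753784, -0.262833833694458), (0.05019432678818703, 0.033846259117126465), 85.64990997314453)
base
[ 0.6917 -0.207   0.012 ]
[ 0.6794 -0.3239  0.012 ]
[ 0.4646 -0.1888  0.012 ]
[ 0.456  -0.3041  0.012 ]
```

Request:
{"api": "apply_moves", "payload": {
  "plan": [
    {"grip": 1,"offset": [0,0,-4],"spin": 0},
    {"grip": 1,"offset": [0,0,-8],"spin": 0},
    {"grip": 1,"offset": [0,0,-12],"spin": 0},
    {"grip": 0.4,"offset": [0,0,-15],"spin": 0},
    {"grip": 0.4,"offset": [0,0,-15],"spin": 0}
  ]
}}

```text
time_s: 0.6
tcp_pos: [0.2285, -0.5831, 0.3999]
ee_rot: [[-0.931, -0.365, 0.004], [-0.365, 0.931, -0.009], [-0.001, -0.01, -1.0]]
wrist_force: [-0.6, 0.4, 0.8]
gripper_width: 0.894
gripper_force: 0.0
```

Request:
{"api": "apply_moves", "payload": {
  "plan": [
    {"grip": 0.4,"offset": [-3.3,3.2,0],"spin": 0},
    {"grip": 0.4,"offset": [-6.6,6.4,0],"spin": 0},
    {"grip": 0.4,"offset": [-9.9,9.6,0],"spin": 0},
    {"grip": 0.4,"offset": [-13.2,12.8,0],"spin": 0},
    {"grip": 0.4,"offset": [-16.5,16.0,0],"spin": 0}
  ]
}}

```text
time_s: 1.1
tcp_pos: [0.3235, -0.3706, 0.3933]
ee_rot: [[-0.931, -0.365, -0.001], [-0.365, 0.931, 0.002], [0.001, 0.002, -1.0]]
wrist_force: [1.2, -1.8, 0.1]
gripper_width: 0.454
gripper_force: 0.0
```

Request:
{"api": "apply_moves", "payload": {
  "plan": [
    {"grip": 0.4,"offset": [-3.3,3.2,0],"spin": 0},
    {"grip": 0.4,"offset": [-6.6,6.4,0],"spin": 0},
    {"grip": 0.4,"offset": [-9.9,9.6,0],"spin": 0},
    {"grip": 0.4,"offset": [-13.2,12.8,0],"spin": 0},
    {"grip": 0.4,"offset": [-16.5,16.0,0],"spin": 0}
  ]
}}

```text
time_s: 1.6
tcp_pos: [0.4185, -0.1614, 0.3936]
ee_rot: [[-0.931, -0.365, -0.001], [-0.365, 0.931, 0.001], [0.001, 0.001, -1.0]]
wrist_force: [1.2, -0.1, 0.2]
gripper_width: 0.4
gripper_force: 0.0
```

Request:
{"api": "apply_moves", "payload": {
  "plan": [
    {"grip": 0.4,"offset": [-3.3,3.2,0],"spin": 0},
    {"grip": 0.4,"offset": [-6.6,6.4,0],"spin": 0},
    {"grip": 0.4,"offset": [-9.9,9.6,0],"spin": 0},
    {"grip": 0.4,"offset": [-13.2,12.8,0],"spin": 0},
    {"grip": 0.4,"offset": [-16.5,16.0,0],"spin": 0}
  ]
}}

```text
time_s: 2.1
tcp_pos: [0.5137, 0.0477, 0.3935]
ee_rot: [[-0.931, -0.366, -0.002], [-0.366, 0.931, -0.0], [0.002, 0.0, -1.0]]
wrist_force: [0.8, -0.8, -0.7]
gripper_width: 0.399
gripper_force: 0.0
```

Request:
{"api": "apply_moves", "payload": {
  "plan": [
    {"grip": 0.4,"offset": [-3.3,3.2,0],"spin": 0},
    {"grip": 0.4,"offset": [-6.6,6.4,0],"spin": 0},
    {"grip": 0.4,"offset": [-9.9,9.6,0],"spin": 0},
    {"grip": 0.4,"offset": [-13.2,12.8,0],"spin": 0},
    {"grip": 0.4,"offset": [-16.5,16.0,0],"spin": 0}
  ]
}}

```text
time_s: 2.6
tcp_pos: [0.6091, 0.2568, 0.3931]
ee_rot: [[-0.931, -0.365, -0.002], [-0.365, 0.931, -0.001], [0.002, -0.0, -1.0]]
wrist_force: [0.7, -1.2, 1.2]
gripper_width: 0.397
gripper_force: 0.0
```

Request:
{"api": "apply_moves", "payload": {
  "plan": [
    {"grip": 0.4,"offset": [0,0,0],"spin": -0.149},
    {"grip": 0.4,"offset": [0,0,0],"spin": -0.298},
    {"grip": 0.4,"offset": [0,0,0],"spin": -0.447},
    {"grip": 0.4,"offset": [0,0,0],"spin": -0.596},
    {"grip": 0.4,"offset": [0,0,0],"spin": -0.745}
  ]
}}

```text
time_s: 3.1
tcp_pos: [0.6087, 0.2551, 0.3928]
ee_rot: [[-0.431, -0.902, -0.003], [-0.902, 0.431, -0.001], [0.002, 0.002, -1.0]]
wrist_force: [0.3, 0.4, 0.0]
gripper_width: 0.399
gripper_force: 0.0
```

Request:
{"api": "apply_moves", "payload": {
  "plan": [
    {"grip": 0.4,"offset": [0,0,2],"spin": -0.149},
    {"grip": 0.4,"offset": [0,0,4],"spin": -0.298},
    {"grip": 0.4,"offset": [0,0,6],"spin": -0.447},
    {"grip": 0.4,"offset": [0,0,8],"spin": -0.596},
    {"grip": 0.4,"offset": [0,0,10],"spin": -0.745}
  ]
}}

```text
time_s: 3.6
tcp_pos: [0.6083, 0.2547, 0.2922]
ee_rot: [[0.295, -0.956, -0.002], [-0.956, -0.295, -0.001], [0.0, 0.003, -1.0]]
wrist_force: [0.9, 0.2, 0.5]
gripper_width: 0.4
gripper_force: 0.0
```

Request:
{"api": "apply_moves", "payload": {
  "plan": [
    {"grip": 0.4,"offset": [0,0,2],"spin": -0.12},
    {"grip": 0.4,"offset": [0,0,4],"spin": -0.12},
    {"grip": 0.4,"offset": [0,0,6],"spin": -0.12},
    {"grip": 0.4,"offset": [0,0,8],"spin": -0.12},
    {"grip": 0.4,"offset": [0,0,8],"spin": -0.12}
  ]
}}

```text
time_s: 4.1
tcp_pos: [0.6067, 0.2538, 0.2097]
ee_rot: [[0.401, -0.916, -0.008], [-0.916, -0.401, -0.004], [0.001, 0.009, -1.0]]
wrist_force: [-0.7, -0.4, -0.6]
gripper_width: 0.399
gripper_force: 0.0
```

```bash
python3 - <<'E'
from h import *
s=r.sense();print(s["tcp_pos"],s["ee_rot"].round(4).tolist(),s["joints"].round(1),s["wrist_force"],s["gripper_width"])
c=cap("wrist");cv2.imwrite("pics/w1.png",c["img"]);np.savez("w1.npz",**c)
P=pts(c);z=P[...,2]
g=(c["img"].max(2)<60)&(z>.07)&(z<.1)&(np.hypot(P[...,0]-.607,P[...,1]-.2555)<.04)
q=P[g];print(g.sum(),q.mean(0),q[:,:2].min(0),q[:,:2].max(0),cv2.minAreaRect(q[:,:2].astype(np.float32)))
v,u=np.nonzero(g);print(u.mean(),v.mean(),ray(c,u.mean(),v.mean(),.086))
E
```

```text
[0.60670133 0.25382276 0.20968173] [[0.4007, -0.9162, -0.0084], [-0.9162, -0.4006, -0.0043], [0.0006, 0.0094, -1.0]] [ 36.7  26.8   3.   -0.1 -66.7 -13.1] [-0.72023465 -0.44489461 -0.58743476] 0.3990901886808531
1298 [0.60939711 0.2537411  0.08727557] [0.59383758 0.23075809] [0.62459528 0.27869169] ((0.6088980436325073, 0.254628986120224), (0.015079811215400696, 0.04726908355951309), 23.0258731842041)
316.8798151001541 236.92218798151 [0.60933174 0.25389308 0.086     ]
```

View pics/w1.png

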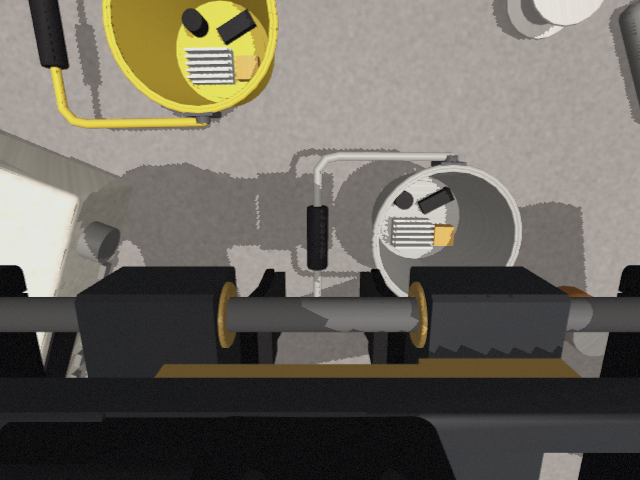

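The wrist view shows the sleeve at (317,237), squarely between and parallel to the jaws. It measures 15 x 47 mm at z≈0.087, as it should, so I'll descend and close.

Request:
{"api": "apply_moves", "payload": {
  "plan": [
    {"grip": 0.4,"offset": [0,-0.2,2.5],"spin": 0.01},
    {"grip": 0.4,"offset": [0,-0.2,5],"spin": 0.01},
    {"grip": 0.4,"offset": [0,-0.2,7.5],"spin": 0.01},
    {"grip": 0.4,"offset": [0,-0.2,10],"spin": 0.01},
    {"grip": 0.4,"offset": [0,-0.2,12.4],"spin": 0.01}
  ]
}}

```text
time_s: 4.65
tcp_pos: [0.6115, 0.2562, 0.0909]
ee_rot: [[0.392, -0.92, 0.002], [-0.92, -0.392, 0.001], [-0.0, -0.002, -1.0]]
wrist_force: [-0.1, -0.2, 0.1]
gripper_width: 0.399
gripper_force: 0.0
```

Request:
{"api": "apply_moves", "payload": {
  "plan": [
    {"grip": 0.4,"offset": [0,0,0],"spin": 0},
    {"grip": 0.3,"offset": [0,0,0],"spin": 0},
    {"grip": 0.22,"offset": [0,0,0],"spin": 0},
    {"grip": 0.1,"offset": [0,0,0],"spin": 0},
    {"grip": 0.1,"offset": [0,0,0],"spin": 0}
  ]
}}

```text
time_s: 5.15
tcp_pos: [0.6104, 0.2556, 0.0916]
ee_rot: [[0.392, -0.92, -0.0], [-0.92, -0.392, 0.0], [-0.0, 0.0, -1.0]]
wrist_force: [-2.0, -1.1, 1.0]
gripper_width: 0.173
gripper_force: 30.0
```

Request:
{"api": "apply_moves", "payload": {
  "plan": [
    {"grip": 0.1,"offset": [0,0,0],"spin": 0},
    {"grip": 0.1,"offset": [0,0,0],"spin": 0}
  ]
}}

```text
time_s: 5.35
tcp_pos: [0.6109, 0.2559, 0.0912]
ee_rot: [[0.392, -0.92, 0.001], [-0.92, -0.392, 0.0], [-0.0, -0.001, -1.0]]
wrist_force: [-2.5, -0.0, 2.2]
gripper_width: 0.174
gripper_force: 30.0
```

```bash
python3 - <<'E'
from h import *
s=r.sense();print(s["tcp_pos"],s["ee_rot"].round(4).tolist(),s["wrist_force"],s["moment"],s["gripper_width"],s["gripper_force"])
c=cap("top");P=pts(c);z=P[...,2]
m=np.zeros(z.shape,bool);m[182:228,210:262]=1;m&=(z>.083)&(z<.1);q=P[m]
A=np.c_[2*q[:,:2],np.ones(len(q))];s=np.linalg.lstsq(A,(q[:,:2]**2).sum(1),rcond=None)[0];print("circ",m.sum(),s[:2],np.sqrt(s[2]+s[0]**2+s[1]**2))
c=cap("scene");cv2.imwrite("pics/s2.png",c["img"])
E
```

```text
[0.61086812 0.25586065 0.09123018] [[0.3923, -0.9198, 0.0006], [-0.9198, -0.3923, 0.0003], [-0.0, -0.0007, -1.0]] [-2.54658459 -0.02834752  2.17958794] [-0.07580308  0.77591526 -0.05196963] 0.17364721370093675 29.999472498893738
circ 282 [0.52598283 0.22049287] 0.05554322624394089
```

Gripped: the opening reads 15 mm, which is the sleeve's thickness. Next I swing the bail along its arc.

Request:
{"api": "apply_moves", "payload": {
  "plan": [
    {"grip": 0.1,"offset": [0,0.04,-0.83],"spin": 0},
    {"grip": 0.1,"offset": [0,0.14,-1.65],"spin": 0},
    {"grip": 0.1,"offset": [0,0.32,-2.46],"spin": 0},
    {"grip": 0.1,"offset": [0,0.57,-3.25],"spin": 0},
    {"grip": 0.1,"offset": [0,0.89,-4.02],"spin": 0}
  ]
}}

```text
time_s: 5.95
tcp_pos: [0.6021, 0.252, 0.1312]
ee_rot: [[0.392, -0.92, -0.001], [-0.92, -0.392, -0.0], [-0.0, 0.001, -1.0]]
wrist_force: [-3.8, -0.8, -2.3]
gripper_width: 0.176
gripper_force: 30.0
```

Request:
{"api": "apply_moves", "payload": {
  "plan": [
    {"grip": 0.1,"offset": [0,0.38,-0.73],"spin": 0},
    {"grip": 0.1,"offset": [0,0.83,-1.43],"spin": 0},
    {"grip": 0.1,"offset": [0,1.33,-2.09],"spin": 0},
    {"grip": 0.1,"offset": [0,1.89,-2.7],"spin": 0},
    {"grip": 0.1,"offset": [0,2.5,-3.26],"spin": 0}
  ]
}}

```text
time_s: 6.45
tcp_pos: [0.5795, 0.2425, 0.164]
ee_rot: [[0.392, -0.92, 0.001], [-0.92, -0.392, 0.001], [-0.0, -0.001, -1.0]]
wrist_force: [-1.0, -2.0, -2.4]
gripper_width: 0.171
gripper_force: 30.0
```

```bash
python3 - <<'E'
from h import *
s=r.sense();print(s["tcp_pos"],s["wrist_force"],s["gripper_width"],s["gripper_force"])
c=cap("scene");cv2.imwrite("pics/s3.png",c["img"][230:430,260:460].repeat(3,0).repeat(3,1))
E
```

```text
[0.57952859 0.24245593 0.16402789] [-1.02253101 -1.95731719 -2.42949599] 0.1711264276806147 29.998641908168793
```

View pics/s3.png

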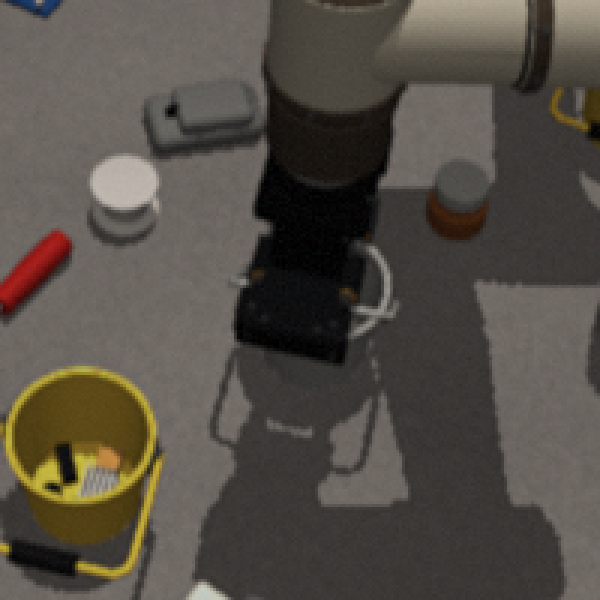

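The pail still stands, hidden behind the gripper at about (310,310) with its rim at (380,290), and the forces are small. I'll finish the arc.

Request:
{"api": "apply_moves", "payload": {
  "plan": [
    {"grip": 0.1,"offset": [0,0.66,-0.5],"spin": 0},
    {"grip": 0.1,"offset": [0,1.36,-0.95],"spin": 0},
    {"grip": 0.1,"offset": [0,2.09,-1.33],"spin": 0},
    {"grip": 0.1,"offset": [0,2.86,-1.65],"spin": 0},
    {"grip": 0.1,"offset": [0,3.65,-1.9],"spin": 0}
  ]
}}

```text
time_s: 7.0
tcp_pos: [0.5464, 0.2284, 0.1837]
ee_rot: [[0.393, -0.92, 0.003], [-0.92, -0.393, 0.001], [-0.0, -0.003, -1.0]]
wrist_force: [0.9, -0.3, 1.6]
gripper_width: 0.174
gripper_force: 30.0
```

Request:
{"api": "apply_moves", "payload": {
  "plan": [
    {"grip": 0.1,"offset": [0,0.81,-0.18],"spin": 0},
    {"grip": 0.1,"offset": [0,1.63,-0.29],"spin": 0},
    {"grip": 0.1,"offset": [0,2.46,-0.32],"spin": 0},
    {"grip": 0.1,"offset": [0,2.46,-0.32],"spin": 0},
    {"grip": 0.1,"offset": [0,2.46,-0.32],"spin": 0}
  ]
}}

```text
time_s: 7.5
tcp_pos: [0.5238, 0.2187, 0.1874]
ee_rot: [[0.393, -0.92, 0.003], [-0.92, -0.393, 0.001], [0.0, -0.003, -1.0]]
wrist_force: [-0.0, -1.4, 6.4]
gripper_width: 0.174
gripper_force: 30.0
```

```bash
python3 - <<'E'
from h import *
s=r.sense();print(s["tcp_pos"],s["wrist_force"],s["moment"],s["gripper_width"])
c=cap("scene");cv2.imwrite("pics/s4.png",c["img"][230:430,260:460].repeat(3,0).repeat(3,1))
c=cap("wrist");P=pts(c);z=P[...,2];m=(z>.08)&(z<.1)&(np.hypot(P[...,0]-.5235,P[...,1]-.2186)<.075);q=P[m];print(m.sum(),q.min(0),q.max(0))
E
```

```text
[0.523769   0.21870754 0.18740768] [-0.0176776  -1.41617187  6.39595668] [-0.07453641  0.01855974 -0.02256426] 0.1743968892237645
2962 [0.46731951 0.15960546 0.08000322] [0.57653971 0.26338652 0.09810173]
```

View pics/s4.png

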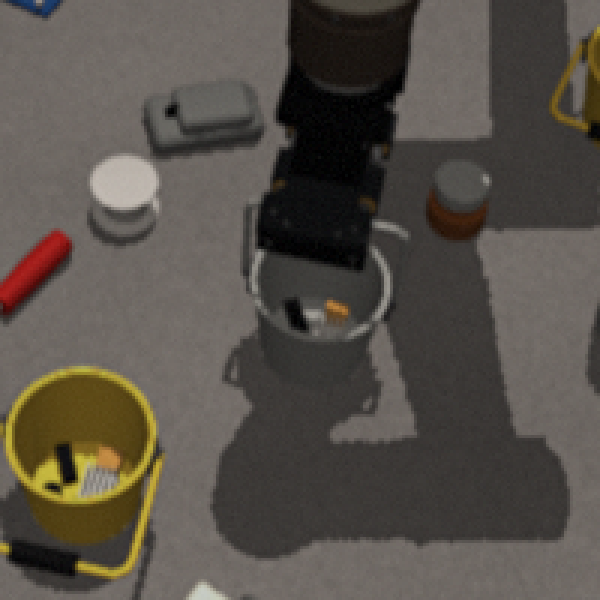

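The bail is upright at about 90° and the pail stands, with the rim at (320,290) in the crop. I'll lift it gently.

Request:
{"api": "apply_moves", "payload": {
  "plan": [
    {"grip": 0.1,"offset": [0,0,-0.2],"spin": 0},
    {"grip": 0.1,"offset": [0,0,-0.5],"spin": 0},
    {"grip": 0.1,"offset": [0,0,-0.9],"spin": 0},
    {"grip": 0.1,"offset": [0,0,-1.5],"spin": 0},
    {"grip": 0.1,"offset": [0,0,-2.2],"spin": 0}
  ]
}}

```text
time_s: 8.1
tcp_pos: [0.5226, 0.2182, 0.2066]
ee_rot: [[0.392, -0.92, -0.003], [-0.92, -0.392, -0.002], [0.0, 0.003, -1.0]]
wrist_force: [0.1, 0.2, -8.6]
gripper_width: 0.173
gripper_force: 30.0
```

Request:
{"api": "apply_moves", "payload": {
  "plan": [
    {"grip": 0.1,"offset": [0,0,-1],"spin": 0},
    {"grip": 0.1,"offset": [0,0,-2],"spin": 0},
    {"grip": 0.1,"offset": [0,0,-3],"spin": 0},
    {"grip": 0.1,"offset": [0,0,-4],"spin": 0},
    {"grip": 0.1,"offset": [0,0,-5],"spin": 0}
  ]
}}

```text
time_s: 8.6
tcp_pos: [0.5234, 0.2186, 0.2586]
ee_rot: [[0.392, -0.92, 0.0], [-0.92, -0.392, 0.0], [-0.0, -0.001, -1.0]]
wrist_force: [-0.9, 0.0, -8.8]
gripper_width: 0.17
gripper_force: 30.0
```

Request:
{"api": "apply_moves", "payload": {
  "plan": [
    {"grip": 0.1,"offset": [0,0,-1],"spin": 0},
    {"grip": 0.1,"offset": [0,0,-2],"spin": 0},
    {"grip": 0.1,"offset": [0,0,-3],"spin": 0},
    {"grip": 0.1,"offset": [0,0,-4],"spin": 0},
    {"grip": 0.1,"offset": [0,0,-5],"spin": 0}
  ]
}}

```text
time_s: 9.1
tcp_pos: [0.5233, 0.2185, 0.3083]
ee_rot: [[0.392, -0.92, -0.0], [-0.92, -0.392, -0.0], [-0.0, 0.0, -1.0]]
wrist_force: [0.4, 0.2, -8.4]
gripper_width: 0.171
gripper_force: 30.0
```

Request:
{"api": "apply_moves", "payload": {
  "plan": [
    {"grip": 0.1,"offset": [0,0,-0.8],"spin": 0},
    {"grip": 0.1,"offset": [0,0,-1.3],"spin": 0},
    {"grip": 0.1,"offset": [0,0,-1.5],"spin": 0},
    {"grip": 0.1,"offset": [0,0,-1.5],"spin": 0},
    {"grip": 0.1,"offset": [0,0,-1.5],"spin": 0}
  ]
}}

```text
time_s: 9.6
tcp_pos: [0.5231, 0.2185, 0.322]
ee_rot: [[0.392, -0.92, -0.001], [-0.92, -0.392, -0.0], [0.0, 0.001, -1.0]]
wrist_force: [0.2, -0.6, -9.1]
gripper_width: 0.171
gripper_force: 30.0
```

```bash
python3 - <<'E'
from h import *
s=r.sense();print(s["tcp_pos"],s["ee_rot"].round(4).tolist(),s["joints"].round(1),s["wrist_force"],s["moment"],s["gripper_width"])
y=s["ee_rot"];d=np.array([.435,-.244,.323])-s["tcp_pos"];print("tool delta cm",y.T@d*100)
E
```

```text
[0.5231495  0.21846139 0.32195543] [[0.3921, -0.9199, -0.0011], [-0.9199, -0.3921, -0.0005], [0.0, 0.0012, -1.0]] [ 39.   13.8  -0.2  -0.  -76.  -15.9] [ 0.20926692 -0.6080465  -9.1099969 ] [-0.00250571  0.09278414  0.01111774] 0.17121078578839372
tool delta cm [39.08524012 26.24420855 -0.07164184]
```

The pail weighs about 8.7 N, so the hook should sink about 34 mm. I turn to the scale's line (-4.7°) and carry it to 75 mm in front of the seat.

Request:
{"api": "apply_moves", "payload": {
  "plan": [
    {"grip": 0.1,"offset": [0,0,0],"spin": 0.04},
    {"grip": 0.1,"offset": [0,0,0],"spin": 0.12},
    {"grip": 0.1,"offset": [0,0,0],"spin": 0.22},
    {"grip": 0.1,"offset": [0,0,0],"spin": 0.32},
    {"grip": 0.1,"offset": [0,0,0],"spin": 0.41}
  ]
}}

```text
time_s: 10.1
tcp_pos: [0.5232, 0.2184, 0.3219]
ee_rot: [[-0.011, -1.0, -0.001], [-1.0, 0.011, -0.001], [0.001, 0.001, -1.0]]
wrist_force: [-0.5, 0.2, -8.3]
gripper_width: 0.175
gripper_force: 30.0
```

Request:
{"api": "apply_moves", "payload": {
  "plan": [
    {"grip": 0.1,"offset": [0,0,0],"spin": 0.06},
    {"grip": 0.1,"offset": [0,0,0],"spin": 0.076},
    {"grip": 0.1,"offset": [0,0,0],"spin": 0.076}
  ]
}}

```text
time_s: 10.4
tcp_pos: [0.5233, 0.2184, 0.3221]
ee_rot: [[-0.082, -0.997, -0.001], [-0.997, 0.082, -0.0], [0.001, 0.001, -1.0]]
wrist_force: [0.4, 0.1, -9.4]
gripper_width: 0.175
gripper_force: 30.0
```

Request:
{"api": "apply_moves", "payload": {
  "plan": [
    {"grip": 0.1,"offset": [0.3,0.05,0],"spin": 0},
    {"grip": 0.1,"offset": [0.9,0.1,0],"spin": 0},
    {"grip": 0.1,"offset": [1.8,0.2,0],"spin": 0},
    {"grip": 0.1,"offset": [3.0,0.35,0],"spin": 0},
    {"grip": 0.1,"offset": [4.4,0.5,0],"spin": 0}
  ]
}}

```text
time_s: 10.9
tcp_pos: [0.5144, 0.1739, 0.3226]
ee_rot: [[-0.083, -0.997, -0.0], [-0.997, 0.083, -0.0], [0.0, 0.0, -1.0]]
wrist_force: [0.6, 0.2, -8.5]
gripper_width: 0.173
gripper_force: 30.0
```

Request:
{"api": "apply_moves", "payload": {
  "plan": [
    {"grip": 0.1,"offset": [1.5,0.2,0],"spin": 0},
    {"grip": 0.1,"offset": [3,0.4,0],"spin": 0},
    {"grip": 0.1,"offset": [4.5,0.6,0],"spin": 0},
    {"grip": 0.1,"offset": [6,0.8,0],"spin": 0},
    {"grip": 0.1,"offset": [7.5,1.0,0],"spin": 0}
  ]
}}

```text
time_s: 11.4
tcp_pos: [0.4982, 0.0998, 0.3227]
ee_rot: [[-0.083, -0.997, 0.0], [-0.997, 0.083, 0.0], [-0.0, -0.0, -1.0]]
wrist_force: [-0.3, 0.5, -8.5]
gripper_width: 0.172
gripper_force: 30.0
```

Request:
{"api": "apply_moves", "payload": {
  "plan": [
    {"grip": 0.1,"offset": [1.5,0.2,0],"spin": 0},
    {"grip": 0.1,"offset": [3,0.4,0],"spin": 0},
    {"grip": 0.1,"offset": [4.5,0.6,0],"spin": 0},
    {"grip": 0.1,"offset": [6,0.8,0],"spin": 0},
    {"grip": 0.1,"offset": [7.5,1.0,0],"spin": 0}
  ]
}}

```text
time_s: 11.9
tcp_pos: [0.4821, 0.026, 0.3226]
ee_rot: [[-0.083, -0.997, 0.0], [-0.997, 0.083, -0.0], [0.0, -0.0, -1.0]]
wrist_force: [0.1, -1.0, -8.5]
gripper_width: 0.171
gripper_force: 30.0
```

Request:
{"api": "apply_moves", "payload": {
  "plan": [
    {"grip": 0.1,"offset": [1.5,0.2,0],"spin": 0},
    {"grip": 0.1,"offset": [3,0.4,0],"spin": 0},
    {"grip": 0.1,"offset": [4.5,0.6,0],"spin": 0},
    {"grip": 0.1,"offset": [6,0.8,0],"spin": 0},
    {"grip": 0.1,"offset": [7.5,1.0,0],"spin": 0}
  ]
}}

```text
time_s: 12.4
tcp_pos: [0.4659, -0.0479, 0.3226]
ee_rot: [[-0.083, -0.997, 0.0], [-0.997, 0.083, 0.0], [-0.0, -0.0, -1.0]]
wrist_force: [-0.6, 0.5, -9.2]
gripper_width: 0.175
gripper_force: 30.0
```

Request:
{"api": "apply_moves", "payload": {
  "plan": [
    {"grip": 0.1,"offset": [1.5,0.2,0],"spin": 0},
    {"grip": 0.1,"offset": [3,0.4,0],"spin": 0},
    {"grip": 0.1,"offset": [4.5,0.6,0],"spin": 0},
    {"grip": 0.1,"offset": [6,0.8,0],"spin": 0},
    {"grip": 0.1,"offset": [7.5,1.0,0],"spin": 0}
  ]
}}

```text
time_s: 12.9
tcp_pos: [0.4497, -0.1217, 0.3226]
ee_rot: [[-0.083, -0.997, 0.0], [-0.997, 0.083, -0.0], [-0.0, -0.0, -1.0]]
wrist_force: [-0.2, 0.0, -9.0]
gripper_width: 0.175
gripper_force: 30.0
```

```bash
python3 - <<'E'
from h import *
s=r.sense();print(s["tcp_pos"],s["ee_rot"].round(4).tolist(),s["joints"].round(1),s["wrist_force"],s["moment"],s["gripper_width"])
y=s["ee_rot"];d=np.array([.435,-.244,.323])-s["tcp_pos"];print("tool delta cm",y.T@d*100)
E
```

```text
[ 0.44966926 -0.12173374  0.32257091] [[-0.0829, -0.9966, 0.0001], [-0.9966, 0.0829, -0.0], [-0.0, -0.0001, -1.0]] [  4.9   3.3 -12.9   0.  -73.8  -9.7] [-0.20516693  0.0383649  -9.04339711] [ 0.01225555  0.13919745 -0.00683533] 0.17544128510278495
tool delta cm [12.30615465  0.44809992 -0.04303224]
```

Request:
{"api": "apply_moves", "payload": {
  "plan": [
    {"grip": 0.1,"offset": [1.5,0.1,0],"spin": 0},
    {"grip": 0.1,"offset": [3,0.2,0],"spin": 0},
    {"grip": 0.1,"offset": [4.5,0.3,0],"spin": 0},
    {"grip": 0.1,"offset": [6,0.4,0],"spin": 0},
    {"grip": 0.1,"offset": [7.4,0.4,0],"spin": 0}
  ]
}}

```text
time_s: 13.4
tcp_pos: [0.4394, -0.1952, 0.3226]
ee_rot: [[-0.083, -0.997, -0.0], [-0.997, 0.083, -0.0], [0.0, 0.0, -1.0]]
wrist_force: [0.3, 0.7, -8.2]
gripper_width: 0.176
gripper_force: 30.0
```

Request:
{"api": "apply_moves", "payload": {
  "plan": [
    {"grip": 0.1,"offset": [1.3,0,0],"spin": 0},
    {"grip": 0.1,"offset": [2.4,0,0],"spin": 0},
    {"grip": 0.1,"offset": [3.3,0,0],"spin": 0},
    {"grip": 0.1,"offset": [4.0,0,0],"spin": 0},
    {"grip": 0.1,"offset": [4.5,0,0],"spin": 0}
  ]
}}

```text
time_s: 13.9
tcp_pos: [0.4362, -0.2393, 0.3225]
ee_rot: [[-0.083, -0.997, -0.0], [-0.997, 0.083, 0.0], [-0.0, 0.0, -1.0]]
wrist_force: [-0.3, -0.5, -9.4]
gripper_width: 0.172
gripper_force: 30.0
```

Request:
{"api": "apply_moves", "payload": {
  "plan": [
    {"grip": 0.1,"offset": [0.3,0,0],"spin": 0},
    {"grip": 0.1,"offset": [0.4,0,0],"spin": 0},
    {"grip": 0.1,"offset": [0.4,0,0],"spin": 0},
    {"grip": 0.1,"offset": [0.4,0,0],"spin": 0},
    {"grip": 0.1,"offset": [0.4,0,0],"spin": 0}
  ]
}}

```text
time_s: 14.4
tcp_pos: [0.4359, -0.2425, 0.3226]
ee_rot: [[-0.082, -0.997, 0.0], [-0.997, 0.082, 0.0], [-0.0, -0.0, -1.0]]
wrist_force: [-0.4, 0.1, -8.5]
gripper_width: 0.173
gripper_force: 30.0
```

```bash
python3 - <<'E'
from h import *
s=r.sense();print(s["tcp_pos"],s["ee_rot"].round(4).tolist(),s["wrist_force"])
c=cap("scene");w=cap("wrist");np.savez("w5.npz",**w);np.savez("s5.npz",**c)
a=cv2.resize(c["img"][100:300,120:320],(480,480),interpolation=cv2.INTER_CUBIC);b=cv2.resize(w["img"],(320,240))
cv2.imwrite("pics/m5.png",np.hstack([a,cv2.copyMakeBorder(b,0,240,0,0,cv2.BORDER_CONSTANT)]))
E
```

```text
[ 0.43591436 -0.2425039   0.32258157] [[-0.0824, -0.9966, 0.0001], [-0.9966, 0.0824, 0.0002], [-0.0002, -0.0001, -1.0]] [-0.44432942  0.09016038 -8.48051602]
```

View pics/m5.png

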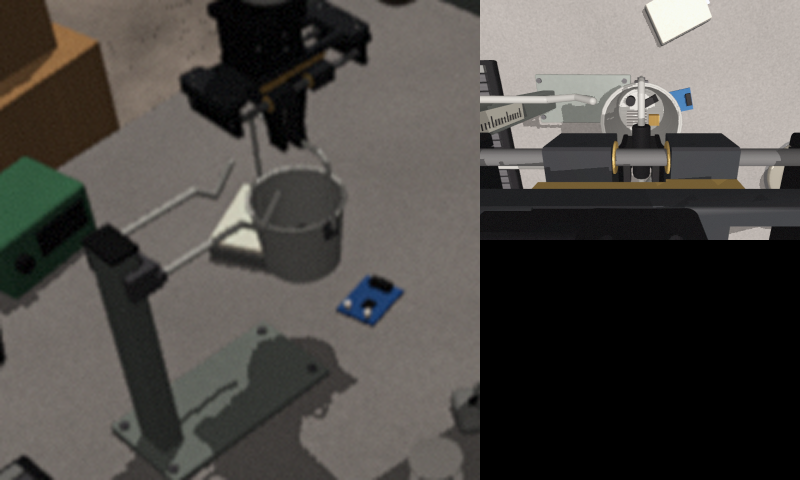

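The scene crop shows the pail hanging level in front of the prongs (tips at about (232,162) and (275,195)). The wrist view sees the right prong with its tip at about (230,200) full-res, so I'll measure that prong's profile and the wire by depth.

```bash
python3 - <<'E'
from h import *
w=dict(np.load("w5.npz"));P=pts(w);z=P[...,2]
th=np.radians(-4.7);ex=np.array([np.cos(th),np.sin(th)]);ey=np.array([-ex[1],ex[0]]);S=np.array([.510,-.250])
D=P[...,:2]-S;a=D@ex;b=D@ey
m=(z>.235)&(z<.3)&(abs(b+.038)<.02)&(a>-.05)&(a<.11)
print(m.sum())
for lo in np.arange(-.045,.11,.005):
    k=m&(a>=lo)&(a<lo+.005)
    if k.sum()>3: print(round(lo+.0025,4),k.sum(),"b %.4f"%b[k].mean(),"z med %.4f max %.4f"%(np.median(z[k]),z[k].max()))
# wire (right part) : light pixels near z~.313
k=(z>.295)&(z<.33)&(abs(a+.074)<.03)&(b<-.026)&(b>-.07)
q=P[k];print("wire",k.sum(),np.c_[a[k],b[k],z[k]].mean(0),z[k].max(), np.polyfit(b[k],a[k],1) if k.sum()>5 else 0)
for lo in np.arange(-.07,-.026,.006):
    kk=k&(b>=lo)&(b<lo+.006)
    if kk.sum()>3:print("b",round(lo,3),kk.sum(),a[kk].mean(),np.percentile(z[kk],[10,90]))
E
```

```text
3536
-0.0275 159 b -0.0389 z med 0.2817 max 0.2845
-0.0225 118 b -0.0393 z med 0.2797 max 0.2831
-0.0175 103 b -0.0393 z med 0.2741 max 0.2780
-0.0125 97 b -0.0394 z med 0.2687 max 0.2725
-0.0075 84 b -0.0394 z med 0.2635 max 0.2673
-0.0025 82 b -0.0393 z med 0.2580 max 0.2619
0.0025 148 b -0.0390 z med 0.2560 max 0.2598
0.0075 178 b -0.0391 z med 0.2600 max 0.2638
0.0125 191 b -0.0389 z med 0.2645 max 0.2688
0.0175 204 b -0.0391 z med 0.2688 max 0.2734
0.0225 190 b -0.0390 z med 0.2729 max 0.2762
0.0275 148 b -0.0392 z med 0.2744 max 0.2759
0.0325 142 b -0.0392 z med 0.2744 max 0.2760
0.0375 151 b -0.0391 z med 0.2743 max 0.2761
0.0425 145 b -0.0392 z med 0.2742 max 0.2763
0.0475 144 b -0.0392 z med 0.2744 max 0.2769
0.0525 136 b -0.0392 z med 0.2744 max 0.2763
0.0575 152 b -0.0392 z med 0.2743 max 0.2764
0.0625 151 b -0.0393 z med 0.2743 max 0.2763
0.0675 154 b -0.0394 z med 0.2743 max 0.2764
0.0725 155 b -0.0394 z med 0.2742 max 0.2767
0.0775 156 b -0.0394 z med 0.2742 max 0.2762
0.0825 157 b -0.0395 z med 0.2742 max 0.2767
0.0875 154 b -0.0394 z med 0.2742 max 0.2765
0.0925 34 b -0.0387 z med 0.2731 max 0.2749
wire 1219 [-0.07459581 -0.04414709  0.31163245] 0.3154853317378032 [-1.06437729e-05 -7.45962794e-02]
b -0.064 122 -0.07456961207892046 [0.2977814  0.30717878]
b -0.058 221 -0.07460705360577906 [0.30743004 0.31177376]
b -0.052 215 -0.07460845696183865 [0.31177225 0.31422276]
b -0.046 203 -0.07458205671565134 [0.3124654  0.31460698]
b -0.04 198 -0.07460158565597712 [0.31223395 0.31462437]
b -0.034 196 -0.07460591782507173 [0.31227757 0.31453739]
b -0.028 64 -0.07455922847532191 [0.31231958 0.31439939]
```

The V bottom is at +1 mm of my estimate, the prong is 1 mm off in y, the wire lies parallel to the seat line, and the wire centre is 11 mm below the TCP. I go over the seat with a smooth profile, then down to just above contact.

Request:
{"api": "apply_moves", "payload": {
  "plan": [
    {"grip": 0.1,"offset": [0.05,0,0],"spin": 0},
    {"grip": 0.1,"offset": [0.1,-0.14,0],"spin": 0},
    {"grip": 0.1,"offset": [0.15,-0.44,0],"spin": 0},
    {"grip": 0.1,"offset": [0.2,-0.92,0],"spin": 0},
    {"grip": 0.1,"offset": [0.2,-1.58,0],"spin": 0}
  ]
}}

```text
time_s: 15.0
tcp_pos: [0.4518, -0.2462, 0.3226]
ee_rot: [[-0.083, -0.997, -0.0], [-0.997, 0.083, -0.0], [0.0, 0.0, -1.0]]
wrist_force: [-0.4, -0.9, -7.7]
gripper_width: 0.17
gripper_force: 30.0
```

Request:
{"api": "apply_moves", "payload": {
  "plan": [
    {"grip": 0.1,"offset": [0,-0.81,0],"spin": 0},
    {"grip": 0.1,"offset": [0,-1.72,0],"spin": 0},
    {"grip": 0.1,"offset": [0,-2.66,0],"spin": 0},
    {"grip": 0.1,"offset": [0,-3.57,0],"spin": 0},
    {"grip": 0.1,"offset": [0,-4.38,0],"spin": 0}
  ]
}}

```text
time_s: 15.5
tcp_pos: [0.4962, -0.2498, 0.3223]
ee_rot: [[-0.083, -0.997, -0.0], [-0.997, 0.083, -0.0], [0.0, 0.0, -1.0]]
wrist_force: [0.0, 1.0, -9.2]
gripper_width: 0.174
gripper_force: 30.0
```

Request:
{"api": "apply_moves", "payload": {
  "plan": [
    {"grip": 0.1,"offset": [0,-0.67,0],"spin": 0},
    {"grip": 0.1,"offset": [0,-1.15,0],"spin": 0},
    {"grip": 0.1,"offset": [0,-1.44,0],"spin": 0},
    {"grip": 0.1,"offset": [0,-1.57,0],"spin": 0},
    {"grip": 0.1,"offset": [0,-1.59,0],"spin": 0}
  ]
}}

```text
time_s: 16.0
tcp_pos: [0.5108, -0.251, 0.3225]
ee_rot: [[-0.083, -0.997, -0.0], [-0.997, 0.083, 0.0], [-0.0, 0.0, -1.0]]
wrist_force: [0.3, 0.1, -9.0]
gripper_width: 0.173
gripper_force: 30.0
```

Request:
{"api": "apply_moves", "payload": {
  "plan": [
    {"grip": 0.1,"offset": [0,0,0.3],"spin": 0},
    {"grip": 0.1,"offset": [0,0,0.8],"spin": 0},
    {"grip": 0.1,"offset": [0,0,1.4],"spin": 0},
    {"grip": 0.1,"offset": [0,0,2.0],"spin": 0},
    {"grip": 0.1,"offset": [0,0,2.6],"spin": 0}
  ]
}}

```text
time_s: 16.5
tcp_pos: [0.5107, -0.251, 0.2958]
ee_rot: [[-0.083, -0.997, -0.001], [-0.997, 0.083, 0.0], [-0.0, 0.001, -1.0]]
wrist_force: [-0.3, 0.4, -8.6]
gripper_width: 0.175
gripper_force: 30.0
```

Request:
{"api": "apply_moves", "payload": {
  "plan": [
    {"grip": 0.1,"offset": [0,0,0.6],"spin": 0},
    {"grip": 0.1,"offset": [0,0,1.1],"spin": 0},
    {"grip": 0.1,"offset": [0,0,1.5],"spin": 0},
    {"grip": 0.1,"offset": [0,0,1.7],"spin": 0},
    {"grip": 0.1,"offset": [0,0,1.8],"spin": 0}
  ]
}}

```text
time_s: 17.0
tcp_pos: [0.511, -0.2511, 0.2784]
ee_rot: [[-0.083, -0.997, -0.0], [-0.997, 0.083, -0.0], [0.0, 0.0, -1.0]]
wrist_force: [0.2, -0.1, -9.0]
gripper_width: 0.174
gripper_force: 30.0
```

```bash
cat > seat.py <<'E'
from h import *
s=r.sense();F=s["wrist_force"]
th=np.radians(-4.7);ex=np.array([np.cos(th),np.sin(th)]);ey=np.array([-ex[1],ex[0]]);S=np.array([.510,-.250])
d=s["tcp_pos"][:2]-S;print("t",s["time_s"],"tcp a,b,z",d@ex,d@ey,s["tcp_pos"][2],"F a,b,z",F[:2]@ex,F[:2]@ey,F[2],"grip",s["gripper_width"],s["gripper_force"])
w=cap("wrist");P=pts(w);z=P[...,2];D=P[...,:2]-S;a=D@ex;b=D@ey
k=(abs(b+.039)<.012)&(a>.05)&(a<.085)&(z>.19)&(z<.3);print("prong flat z",np.median(z[k]),"sunk mm",1e3*(.2743-np.median(z[k])))
k=(abs(a)<.006)&(b<-.046)&(b>-.052)&(z>.2)&(z<.34)
if k.sum()>5:
    zt=np.percentile(z[k],90);print("wire",k.sum(),a[k&(z>zt-.003)].mean(),"top z",zt)
f=(z>.2)&(abs(b+.039)<.012)&(a>-.035)&(a<-.01);print("tip a min",a[f].min() if f.any() else None, z[f].max() if f.any() else None)
cv2.imwrite("pics/wlast.png",w["img"])
E
python3 seat.py
```

```text
t 17.0 tcp a,b,z 0.0010372779781017086 -0.0009848120862362894 0.27839667704819515 F a,b,z 0.22201647198098373 -0.06663272081465348 -8.990176600162036 grip 0.17412465949982658 29.99738574028015
prong flat z 0.2743614134391836 sunk mm -0.06141343918358855
wire 209 0.0008610294987881663 top z 0.27025053097710333
tip a min -0.03499937403532552 0.37675007543475764
```

Request:
{"api": "apply_moves", "payload": {
  "plan": [
    {"grip": 0.1,"offset": [0,0,0.15],"spin": 0},
    {"grip": 0.1,"offset": [0,0,0.3],"spin": 0},
    {"grip": 0.1,"offset": [0,0,0.45],"spin": 0},
    {"grip": 0.1,"offset": [0,0,0.55],"spin": 0},
    {"grip": 0.1,"offset": [0,0,0.65],"spin": 0}
  ]
}}

```text
time_s: 17.55
tcp_pos: [0.5109, -0.2511, 0.272]
ee_rot: [[-0.083, -0.997, 0.0], [-0.997, 0.083, -0.0], [0.0, -0.0, -1.0]]
wrist_force: [-0.1, -0.3, -9.1]
gripper_width: 0.175
gripper_force: 30.0
```

Request:
{"api": "apply_moves", "payload": {
  "plan": [
    {"grip": 0.1,"offset": [0,0,0.1],"spin": 0},
    {"grip": 0.1,"offset": [0,0,0.2],"spin": 0},
    {"grip": 0.1,"offset": [0,0,0.3],"spin": 0},
    {"grip": 0.1,"offset": [0,0,0.4],"spin": 0},
    {"grip": 0.1,"offset": [0,0,0.5],"spin": 0}
  ]
}}

```text
time_s: 18.05
tcp_pos: [0.5111, -0.2511, 0.2672]
ee_rot: [[-0.083, -0.997, 0.001], [-0.997, 0.083, -0.0], [0.0, -0.001, -1.0]]
wrist_force: [0.2, -0.3, -7.1]
gripper_width: 0.172
gripper_force: 30.0
```

Request:
{"api": "apply_moves", "payload": {
  "plan": [
    {"grip": 0.1,"offset": [0,0,0.1],"spin": 0},
    {"grip": 0.1,"offset": [0,0,0.1],"spin": 0},
    {"grip": 0.1,"offset": [0,0,0.1],"spin": 0}
  ]
}}

```text
time_s: 18.35
tcp_pos: [0.5111, -0.2511, 0.2662]
ee_rot: [[-0.083, -0.997, 0.001], [-0.997, 0.083, -0.0], [0.0, -0.001, -1.0]]
wrist_force: [0.9, 0.1, -7.2]
gripper_width: 0.172
gripper_force: 30.0
```

```bash
python3 seat.py
```

```text
t 18.35 tcp a,b,z 0.0011881101525780943 -0.0010139544441819198 0.26624975249485977 F a,b,z 0.8487556654171248 0.213732590887761 -7.1853294740287 grip 0.17195056862964922 29.99771922826767
prong flat z 0.26906180819726155 sunk mm 5.238191802738434
wire 205 0.0010591902202242087 top z 0.2578669398553334
tip a min -0.034994662235918544 0.36462401883250195
```

The hook is sunk 5.2 mm with almost no side force, so I keep easing down.

Request:
{"api": "apply_moves", "payload": {
  "plan": [
    {"grip": 0.1,"offset": [0,0,0.1],"spin": 0},
    {"grip": 0.1,"offset": [0,0,0.22],"spin": 0},
    {"grip": 0.1,"offset": [0,0,0.36],"spin": 0},
    {"grip": 0.1,"offset": [0,0,0.51],"spin": 0},
    {"grip": 0.1,"offset": [0,0,0.66],"spin": 0}
  ]
}}

```text
time_s: 18.9
tcp_pos: [0.5111, -0.2511, 0.2596]
ee_rot: [[-0.083, -0.997, 0.0], [-0.997, 0.083, -0.0], [0.0, -0.001, -1.0]]
wrist_force: [1.1, 0.9, -4.9]
gripper_width: 0.173
gripper_force: 30.0
```

Request:
{"api": "apply_moves", "payload": {
  "plan": [
    {"grip": 0.1,"offset": [0,0,0.15],"spin": 0},
    {"grip": 0.1,"offset": [0,0,0.3],"spin": 0},
    {"grip": 0.1,"offset": [0,0,0.45],"spin": 0},
    {"grip": 0.1,"offset": [0,0,0.6],"spin": 0},
    {"grip": 0.1,"offset": [0,0,0.75],"spin": 0}
  ]
}}

```text
time_s: 19.4
tcp_pos: [0.5112, -0.2511, 0.2522]
ee_rot: [[-0.083, -0.997, 0.001], [-0.997, 0.083, -0.0], [0.0, -0.001, -1.0]]
wrist_force: [0.7, 0.2, -4.9]
gripper_width: 0.173
gripper_force: 30.0
```

Request:
{"api": "apply_moves", "payload": {
  "plan": [
    {"grip": 0.1,"offset": [0,0,0.15],"spin": 0},
    {"grip": 0.1,"offset": [0,0,0.3],"spin": 0},
    {"grip": 0.1,"offset": [0,0,0.45],"spin": 0},
    {"grip": 0.1,"offset": [0,0,0.6],"spin": 0},
    {"grip": 0.1,"offset": [0,0,0.75],"spin": 0}
  ]
}}

```text
time_s: 19.9
tcp_pos: [0.5112, -0.2511, 0.2447]
ee_rot: [[-0.083, -0.997, 0.001], [-0.997, 0.083, -0.0], [0.0, -0.001, -1.0]]
wrist_force: [0.8, 0.5, -2.7]
gripper_width: 0.173
gripper_force: 30.0
```

Request:
{"api": "apply_moves", "payload": {
  "plan": [
    {"grip": 0.1,"offset": [0,0,0.12],"spin": 0},
    {"grip": 0.1,"offset": [0,0,0.2],"spin": 0},
    {"grip": 0.1,"offset": [0,0,0.25],"spin": 0},
    {"grip": 0.1,"offset": [0,0,0.27],"spin": 0},
    {"grip": 0.1,"offset": [0,0,0.27],"spin": 0}
  ]
}}

```text
time_s: 20.4
tcp_pos: [0.5112, -0.2511, 0.242]
ee_rot: [[-0.083, -0.997, 0.001], [-0.997, 0.083, -0.0], [0.0, -0.001, -1.0]]
wrist_force: [0.7, 0.1, -0.8]
gripper_width: 0.177
gripper_force: 30.0
```

```bash
python3 seat.py
```

```text
t 20.4 tcp a,b,z 0.0012629045046721019 -0.00104055334826826 0.24196694145001707 F a,b,z 0.6857209561261239 0.16166667428830406 -0.7864527671755477 grip 0.1765595087775867 29.998835027217865
prong flat z 0.24582730930794838 sunk mm 28.472690692051607
wire 202 0.0010862908079208658 top z 0.23359571094009954
tip a min -0.03499661230368549 0.34038743673921823
```

Request:
{"api": "apply_moves", "payload": {
  "plan": [
    {"grip": 0.1,"offset": [0,0,0.1],"spin": 0},
    {"grip": 0.1,"offset": [0,0,0.2],"spin": 0},
    {"grip": 0.1,"offset": [0,0,0.3],"spin": 0},
    {"grip": 0.1,"offset": [0,0,0.38],"spin": 0},
    {"grip": 0.1,"offset": [0,0,0.42],"spin": 0}
  ]
}}

```text
time_s: 20.95
tcp_pos: [0.5112, -0.2511, 0.2377]
ee_rot: [[-0.083, -0.997, 0.001], [-0.997, 0.083, -0.0], [0.0, -0.001, -1.0]]
wrist_force: [2.9, 0.1, 0.0]
gripper_width: 0.174
gripper_force: 30.0
```

```bash
python3 seat.py; python3 - <<'E'
from h import *
f=[]
for i in range(12):
    cap("wrist");f.append(r.sense()["wrist_force"])
f=np.array(f);print(f.mean(0),f.std(0))
E
```

```text
t 20.95 tcp a,b,z 0.0012793711863284668 -0.0010420949047452506 0.2376867731640951 F a,b,z 2.876991241295067 0.34113920414755 0.009435382732492725 grip 0.17387297230725873 29.99912202358246
prong flat z 0.24223943584885646 sunk mm 32.06056415114353
wire 205 0.0011332290692236998 top z 0.2293896150694379
tip a min -0.03499979314896638 0.3361038202695335
[ 2.7099761  -0.49096478 -0.2412926 ] [0.54231947 0.39408132 0.41004804]
```

Request:
{"api": "apply_moves", "payload": {
  "plan": [
    {"grip": 0.1,"offset": [0,-0.02,0.02],"spin": 0},
    {"grip": 0.1,"offset": [0,-0.04,0.05],"spin": 0},
    {"grip": 0.1,"offset": [0,-0.06,0.08],"spin": 0},
    {"grip": 0.1,"offset": [0,-0.06,0.08],"spin": 0},
    {"grip": 0.1,"offset": [0,-0.06,0.08],"spin": 0}
  ]
}}

```text
time_s: 22.1
tcp_pos: [0.5112, -0.2511, 0.2366]
ee_rot: [[-0.083, -0.997, -0.001], [-0.997, 0.083, 0.0], [-0.0, 0.001, -1.0]]
wrist_force: [2.7, -0.0, 1.8]
gripper_width: 0.179
gripper_force: 30.0
```

```bash
python3 seat.py; python3 - <<'E'
from h import *
f=[]
for i in range(12):
    cap("wrist");f.append(r.sense()["wrist_force"])
f=np.array(f);print(f.mean(0),f.std(0))
E
```

```text
t 22.1 tcp a,b,z 0.0013026812767799206 -0.0010077399321047232 0.2366195614878202 F a,b,z 2.711245605271294 0.20087028129272047 1.8356975255451031 grip 0.17913052972227642 29.999125599861145
prong flat z 0.2850886730203883 sunk mm -10.788673020388329
wire 204 0.0011684728994526992 top z 0.22834725276232684
tip a min -0.03499893445972442 0.33506991613964526
[ 0.88613639 -0.71841905  0.24101927] [0.68823669 0.52695945 0.47352624]
```

The net load on the wrist is about 0 N and the scale carries everything. I'll release gently.

Request:
{"api": "apply_moves", "payload": {
  "plan": [
    {"grip": 0.18,"offset": [0,0,0],"spin": 0},
    {"grip": 0.19,"offset": [0,0,0],"spin": 0},
    {"grip": 0.2,"offset": [0,0,0],"spin": 0},
    {"grip": 0.22,"offset": [0,0,0],"spin": 0},
    {"grip": 0.24,"offset": [0,0,0],"spin": 0}
  ]
}}

```text
time_s: 23.25
tcp_pos: [0.5113, -0.251, 0.2366]
ee_rot: [[-0.083, -0.997, -0.001], [-0.997, 0.083, 0.0], [-0.0, 0.001, -1.0]]
wrist_force: [0.2, 0.4, -0.2]
gripper_width: 0.223
gripper_force: 0.0
```

Request:
{"api": "apply_moves", "payload": {
  "plan": [
    {"grip": 0.27,"offset": [0,0,0],"spin": 0},
    {"grip": 0.3,"offset": [0,0,0],"spin": 0},
    {"grip": 0.35,"offset": [0,0,0],"spin": 0},
    {"grip": 0.4,"offset": [0,0,0],"spin": 0},
    {"grip": 0.45,"offset": [0,0,0],"spin": 0}
  ]
}}

```text
time_s: 23.75
tcp_pos: [0.5115, -0.2511, 0.2368]
ee_rot: [[-0.083, -0.997, 0.0], [-0.997, 0.083, 0.0], [-0.0, -0.0, -1.0]]
wrist_force: [-0.4, -0.7, -0.8]
gripper_width: 0.41
gripper_force: 0.0
```

```bash
python3 seat.py; cp pics/wlast.png pics/w9.png; python3 -c "
from h import *
c=cap('scene');cv2.imwrite('pics/s9.png',cv2.resize(c['img'][130:310,110:290],(540,540),interpolation=cv2.INTER_CUBIC))"
```

```text
t 23.75 tcp a,b,z 0.0016095535383808394 -0.0009789039207422315 0.2367561108519357 F a,b,z -0.3384320830166445 -0.7383059820722218 -0.7886046901887505 grip 0.41040987206094015 0.0
prong flat z 0.2417947327147702 sunk mm 32.50526728522979
wire 224 0.0012331518150306075 top z 0.22866729850248102
tip a min -0.03499922556023779 0.33515208469894403
```

View pics/s9.png

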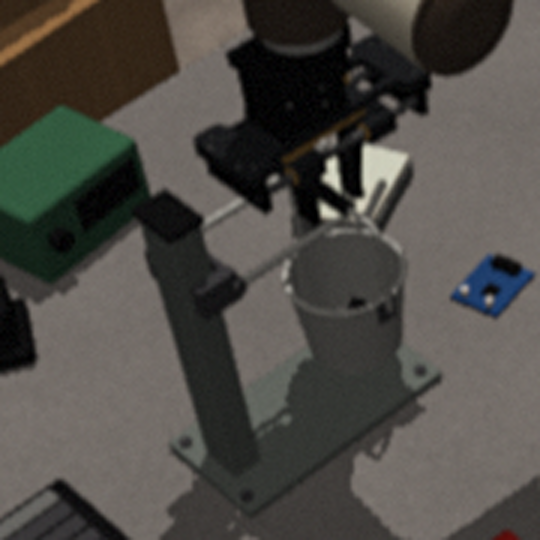

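The pail now hangs level below the prongs (rim at (345,270)) with the fingers open around the sleeve, and the hook holds at 32.5 mm. I back straight up and let it settle.

Request:
{"api": "apply_moves", "payload": {
  "plan": [
    {"grip": 0.45,"offset": [0,0,-0.5],"spin": 0},
    {"grip": 0.45,"offset": [0,0,-1.2],"spin": 0},
    {"grip": 0.45,"offset": [0,0,-2],"spin": 0},
    {"grip": 0.45,"offset": [0,0,-3],"spin": 0},
    {"grip": 0.45,"offset": [0,0,-4.5],"spin": 0}
  ]
}}

```text
time_s: 24.35
tcp_pos: [0.5113, -0.251, 0.2824]
ee_rot: [[-0.083, -0.997, -0.001], [-0.997, 0.083, 0.0], [-0.0, 0.001, -1.0]]
wrist_force: [-0.1, 0.6, -0.4]
gripper_width: 0.447
gripper_force: 0.0
```

Request:
{"api": "apply_moves", "payload": {
  "plan": [
    {"grip": 0.45,"offset": [0,0,-2],"spin": 0},
    {"grip": 0.45,"offset": [0,0,-4],"spin": 0},
    {"grip": 0.45,"offset": [0,0,-6],"spin": 0},
    {"grip": 0.45,"offset": [0,0,-7.5],"spin": 0},
    {"grip": 0.45,"offset": [0,0,-8],"spin": 0}
  ]
}}

```text
time_s: 24.85
tcp_pos: [0.5121, -0.2514, 0.3647]
ee_rot: [[-0.083, -0.997, 0.005], [-0.997, 0.083, -0.001], [0.001, -0.005, -1.0]]
wrist_force: [0.8, -0.1, -0.2]
gripper_width: 0.45
gripper_force: 0.0
```

Request:
{"api": "apply_moves", "payload": {
  "plan": [
    {"grip": 0.45,"offset": [0,0,0],"spin": 0},
    {"grip": 0.45,"offset": [0,0,0],"spin": 0},
    {"grip": 0.45,"offset": [0,0,0],"spin": 0},
    {"grip": 0.45,"offset": [0,0,0],"spin": 0},
    {"grip": 0.45,"offset": [0,0,0],"spin": 0}
  ]
}}

```text
time_s: 25.35
tcp_pos: [0.5114, -0.2511, 0.3612]
ee_rot: [[-0.083, -0.997, -0.001], [-0.997, 0.083, 0.0], [-0.0, 0.001, -1.0]]
wrist_force: [-0.2, 0.2, 0.8]
gripper_width: 0.453
gripper_force: 0.0
```

Request:
{"api": "apply_moves", "payload": {
  "plan": [
    {"grip": 0.45,"offset": [0,0,0],"spin": 0},
    {"grip": 0.45,"offset": [0,0,0],"spin": 0},
    {"grip": 0.45,"offset": [0,0,0],"spin": 0},
    {"grip": 0.45,"offset": [0,0,0],"spin": 0},
    {"grip": 0.45,"offset": [0,0,0],"spin": 0}
  ]
}}

```text
time_s: 25.85
tcp_pos: [0.5115, -0.2511, 0.3618]
ee_rot: [[-0.083, -0.997, 0.0], [-0.997, 0.083, 0.0], [-0.0, -0.0, -1.0]]
wrist_force: [0.9, 0.9, -0.1]
gripper_width: 0.451
gripper_force: 0.0
```

```bash
python3 seat.py; python3 seat.py; python3 - <<'E'
from h import *
# stillness: image differences over time near the pail, scene camera
p=None
for i in range(6):
    c=cap("scene")["img"][190:270,190:260].astype(float)
    if p is not None: print(round(abs(c-p).mean(),2),end=" ")
    p=c
E
```

```text
t 25.85 tcp a,b,z 0.001595080582605902 -0.0009695807337793437 0.36177480894328073 F a,b,z 0.8510319034574492 1.022351159177509 -0.06309844568380392 grip 0.45134908030264875 0.0
prong flat z 0.24052959710811536 sunk mm 33.77040289188463
wire 64 0.0011850410987718672 top z 0.22875196327887815
tip a min -0.034998160756519514 0.46014927314625337
t 25.9 tcp a,b,z 0.0016275943086998357 -0.0009468629518085378 0.3617963465241597 F a,b,z 0.4672226009768384 -0.1517506480970971 -0.4354243792727316 grip 0.4509653150417223 0.0
prong flat z 0.2405327899551398 sunk mm 33.76721004486019
wire 65 0.0012242906647815567 top z 0.22911812975958465
tip a min -0.0349935803065775 0.4601482715159871
1.58 1.6 1.62 1.58 1.6
```

The hook is steady, the wire sits in the seat, the image shows no motion beyond noise, and the gripper is clear, so I'm handing in.

```bash
python3 -c "
from station import r
print(r.finish_job())"
```

```text
the job is handed in; nothing more can be done
None
```

The pail hangs level and still in the scale's hook, let go, with the hook sunk about 33 mm (roughly 8.5 N); the job was handed in at about 26 s and no verdict came back.

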